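# Mark a shank board in the toggle-clamp jig

## Task

Slide the square-headed shank board, wide end first, fully home in the slot of the marking jig with the toggle clamp thrown back (the clamp may be found shut on the empty slot: then open it first). Then swing the clamp over centre onto the board, let go of it for about a second so that it presses by itself, and throw it back fully open, leaving the board lying home in the slot. Leave the round-headed board, bottle, tin and cup where they are.

Things in the scene. Friction and masses are not known exactly. Their poses are not given: they have to be found in the camera images.
- board: The square-headed shank board: loose, stiff, flat brown slab 10 mm thick, 0.05 to 0.1 kg, like a paddle: square head 50 mm wide (x = 30 to 100 mm), tail 30 mm wide (x = -30 to 30 mm). Origin: underside, middle of the tail, where to pinch it across y; x from tail to head, z up. Starts flat on the bench, left or right, yaw within 0.7 rad of world x (head away from the robot).
- board_front (a point): Middle of the board's front (head) edge, on its underside: 100 mm ahead of board's origin along its x. Same axes as the board.
- jig: Marking jig, fixed to the bench; place and yaw (-0.1 to 0.5 rad) vary. Origin: at bench height under the slot's middle. x along the slot inwards (mouth faces -x, roughly the robot), y towards the clamp, z up. Base plate x = -50 to 65, y = -55 to 95 mm. The plywood bed (top 24 mm above the bench) ends at the mouth, x = -40 mm: the board's tail sticks out there over free air.
- slot_mouth (a point): Middle of the slot's mouth, on the bed (jig x = -40, y = 0, z = 24 mm). Axes as the jig. The slot is 53 mm wide and 14 mm high between aluminium rails; lips 4 mm thick (top 42 mm above the bench) cover 8 mm of each side of it, the middle is open above. The rails flare outwards before the mouth, to x = -55 mm.
- slot_stop (a point): Middle of the steel end stop's face, on the bed (jig x = 30, y = 0, z = 24 mm; the slot is 70 mm deep). Axes as the jig. Board fully home: board_front lies here, the whole head in the slot.
- clamp (a joint): Angle of the toggle clamp's L-shaped steel lever, rad: 0 = shut (handle upright, foot down at the slot's middle, barring an empty slot), about 0.05 shut on the board, 1.5 = fully back (foot arm upright, handle level towards jig +y). Sprung over centre: from about 0.75 it snaps to the nearer end and stays. Starts at either end. Leaving an end takes 0.6 N m (6 N at the grip).
- clamp_pivot (a point): The lever's pivot, an axis along jig x beside the slot: jig x = 0, y = 55, z = 70 mm. Axes as the jig. The foot arm is 55 mm long, with a rubber-footed spindle; the handle reaches 122 mm from the pivot.
- clamp_grip (a point): Grip point in the middle of the lever's round black handle (20 mm thick), 95 mm from the pivot: at jig y = 55 + 95 sin(q), z = 70 + 95 cos(q) mm at joint angle q. Pinched along jig x from above, the round grip turns between the fingers as they follow the arc.
- round_board: Bystander: another shank board, of the same brown material and thickness and with the same tail, but with a round head of 76 mm diameter (centre 62 mm ahead of the origin) that does not fit. Origin and axes as for board. It lies on the opposite side of the robot from the board.
- bottle: Bystander: white upright bottle, 58 mm diameter, 155 mm tall, beside the jig's -y side. Origin: centre of its underside.
- tin: Bystander: flat round tin, 68 mm diameter, 30 mm tall, in front of the jig on its +y side. Origin: centre of its underside.
- cup: Bystander: small open steel cup, 54 mm diameter at the rim, 50 mm tall, in front of the jig on its -y side, 25 mm clear of the way into the slot. Origin: centre of its underside.
Mind the look-alikes: they are no part of the job. There is more than one size of the jig; the job needs the largest. Leave any green look-alike of the board alone.

How it is judged:
By the outcome, as a careful person would: the job done as asked, in the order asked, and still so for the second after the job is handed in, with the robot touching nothing.
It also fails if it takes over 72 s, if anything falls off the work surface, if the arm or the gripper's body presses on something with over 40 N, if the wrist force passes 120 N, or if a joint passes its speed limit or range.

## Robot

A 7-joint arm with a two-finger parallel gripper is mounted at the origin on the work surface. World frame = base frame: x ahead of the robot, y to its left, z up, the work surface at z = 0. Lengths are in m, angles in rad, forces in N, time in s.
With the tool pointing down it reaches from about 0.4 to 0.85 m from the base axis. Payload 6.9 kg.
Tool frame: the origin (TCP) lies midway between the tips of the shut fingers; the grasp point (between the pads) lies behind it (ctrl.pinch_z is the z of the grasp point in the tool frame, in m); z points along the fingers, y is the direction in which the jaws open and shut (so a half turn about z gives the same grasp; the last joint's range is limited). The gripper opens to 85 mm and grips with 20 to 120 N. Pads are 22 mm wide; open, the fingers measure 114 mm over their backs; the gripper's body (76 mm by 85 mm) begins 54 mm behind the grasp point. The pads swing forward as they close: fully open they stand 13 mm farther back than shut.
Start: joints at [-1.079, 0.507, -0.238, 1.5, 0.126, 1.149, -0.155], TCP at [0.235, 0.579, 0.231] pointing down, gripper open.
Joint ranges: [-3.08, 3.08], [-0.24, 2.05], [-1.43, 1.35], [0, 2.5], [-1.52, 4.66], [0.17, 1.96], [-2.89, 2.89]. Speed limits (rad/s): [2.39, 2.39, 3.14, 3.14, 3.14, 3.14, 3.14].

## Interface

Orientations are given as a unit quaternion [w, x, y, z].
In Python, from station import ctrl, get_state, vision, ticket, models gives the robot as it stands. Calls block until the motion is done:
- ctrl.movep(position, orientation): joint-space move of the TCP to a pose.
- ctrl.movel(position, frame=None, max_speed=0.15): straight line of the TCP; frame=None keeps the orientation; max_speed is the mean speed in m/s.
- ctrl.set_joints(angles): joint-space move.
- ctrl.ungrasp() and ctrl.close_gripper(force=None): open the fingers fully, or close them until they stop; force is the grip in N (None keeps the last).
- ctrl.pause(seconds).
- ctrl.ik(position, orientation): joint angles nearest the present ones, or None.
- get_state(): the state.
- vision.grab_frame(name): name is "scene" or "top"; returns (picture, depth): 384x512x3 uint8, blue, green, red; 384x512 float32, m along the optical axis (not along the pixel's ray), 0 where there is no reading.
- vision.camera_info(name): a dict with "mtx" (3x3 intrinsics, pixels), "R" (3x3) and "t" (3): a world point X has camera coordinates R X + t. Camera axes: x right, y down, z forward; pixel columns grow to the right and rows downward; lengths in m; the calibration is good to about 2 mm. A picture is of the moment at which its call begins. camera_info takes no time and is no camera call.
A pose or a line that the arm cannot do raises ctrl.Unreachable and nothing moves.
- ticket.close_job(): hands the job in, once; it reports no verdict.
Trained networks look in the newest picture that a camera, given by its name, has taken for a name from the list of things; names that differ only in an ending like _2 or _b are one class to them, and where a whole thing is asked for, a point or a joint stands for the part that bears it (a point fixed in the world has none). Each returns a list of dicts, best first, with "p" (0 to 1); they miss things now and then, are a little off and sometimes report something else, mostly with a low value. They report only what shows in the picture. A call takes as long as a camera call. They do not tell look-alikes from the thing itself.
- models.recognise(camera, target): "point" ([column, row] in pixels, amid what is visible of it).
- models.masks_of(camera, target): "mask" (384x512 bool, what is visible of it) and "point" ([column, row] in pixels, amid what is visible of it).
The state is a dict: "time": time; "qpos": joint angles; "qd": joint speeds; "tau": joint torques, N m; "tcp_pos": TCP position; "eef_rot": TCP orientation; "contact_force": force on the tool from outside, world axes, zero at the start; "wrist_torque": the same for the moment, N m; "width": finger opening in m.
Only numpy, scipy, OpenCV 4.12 (cv2) and the standard library are available. Lean on these libraries where they do the work, as an engineer would, in place of code of your own. Each camera call takes 0.05 s, during which the arm holds its last target. There are 200 camera calls.

## Working session

There is one attempt and no reset: what is moved stays moved. The work goes in short steps, each a Python script; the robot and the scene stay as the last script left them, time stands still between calls to the robot, and variables do not carry over. Pictures are saved under pics/ and viewed, about 8 in all and at most 12, crops included, and the job is handed in when it is done.

```bash
ls; mkdir -p pics
python3 - <<'E'
from station import ctrl, get_state, vision, models
import cv2,numpy as np
ims=[]
for n in ("scene","top"):
    p,d=vision.grab_frame(n); cv2.imwrite(f"pics/{n}0.png",p)
    np.save(f"pics/{n}0.npy",d)
    c=vision.camera_info(n); print(n,np.round(c["mtx"],1).tolist(),np.round(c["R"],3).tolist(),np.round(c["t"],3).tolist())
    for t in ("board","jig","clamp_grip","round_board","bottle","tin","cup","slot_mouth","slot_stop","clamp_pivot"):
        print(n,t,[(round(r["p"],2),np.round(r["point"]).tolist()) for r in models.recognise(n,t)])
s=get_state(); print(s, ctrl.pinch_z)
E
```

```text
pics
scene [[462.6, 0.0, 245.9], [0.0, 462.6, 194.1], [0.0, 0.0, 1.0]] [[0.724, 0.69, 0.024], [0.412, -0.405, -0.816], [-0.553, 0.6, -0.577]] [-0.452, -0.1, 1.74]
scene board [(0.63, [250.0, 179.0]), (0.57, [292.0, 166.0]), (0.54, [302.0, 190.0])]
scene jig [(0.98, [183.0, 221.0]), (0.88, [235.0, 301.0]), (0.85, [277.0, 226.0])]
scene clamp_grip [(0.7, [278.0, 203.0]), (0.64, [183.0, 203.0]), (0.54, [239.0, 275.0]), (0.38, [276.0, 227.0])]
scene round_board [(0.65, [130.0, 285.0])]
scene bottle [(0.59, [217.0, 236.0])]
scene tin [(0.54, [255.0, 200.0])]
scene cup []
scene slot_mouth [(0.92, [180.0, 218.0]), (0.76, [239.0, 300.0]), (0.55, [279.0, 229.0])]
scene slot_stop [(0.93, [181.0, 219.0]), (0.87, [236.0, 301.0]), (0.79, [276.0, 226.0])]
scene clamp_pivot [(0.88, [234.0, 296.0]), (0.74, [181.0, 219.0]), (0.72, [276.0, 227.0]), (0.35, [129.0, 287.0]), (0.16, [255.0, 201.0])]
top [[445.6, 0.0, 257.8], [0.0, 445.6, 191.2], [0.0, 0.0, 1.0]] [[0.027, -1.0, -0.003], [-0.98, -0.026, -0.197], [0.197, 0.009, -0.98]] [0.048, 0.562, 1.516]
top board [(0.67, [138.0, 224.0])]
top jig [(0.88, 
[... 504 characters left out ...]
0.0])]
{'time': 1.1, 'qpos': array([-1.07951318,  0.50751834, -0.23761918,  1.50021183,  0.12571835,
        1.14887137, -0.1547697 ]), 'qd': array([ 0.0004383 , -0.00080712, -0.00060199,  0.00074931,  0.00089323,
       -0.00214923, -0.00193998]), 'tau': array([ 7.56158715e-04, -6.20370054e+01, -2.18497775e+00, -2.49964499e+01,
        1.39049234e-02,  2.23638650e-03,  1.13223248e-05]), 'tcp_pos': array([0.23519349, 0.57905204, 0.23126015]), 'eef_rot': array([-6.35587953e-06,  1.91681841e-01,  9.81457117e-01, -1.27515423e-05]), 'contact_force': array([ 0.09659723, -0.35045299,  0.28205403]), 'wrist_torque': array([ 0.01068286,  0.00484177, -0.01349381]), 'width': 0.0851867545851584} -0.0187
```

Run:
```python
import cv2,numpy as np
p=cv2.imread("pics/top0.png"); cv2.imwrite("pics/top0c.png",cv2.resize(p[90:290,90:420],None,fx=2.4,fy=2.4,interpolation=cv2.INTER_CUBIC))
p=cv2.imread("pics/scene0.png"); cv2.imwrite("pics/scene0c.png",cv2.resize(p[110:350,70:370],None,fx=2.4,fy=2.4,interpolation=cv2.INTER_CUBIC))
```

```text
(no output)
```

View pics/top0c.png

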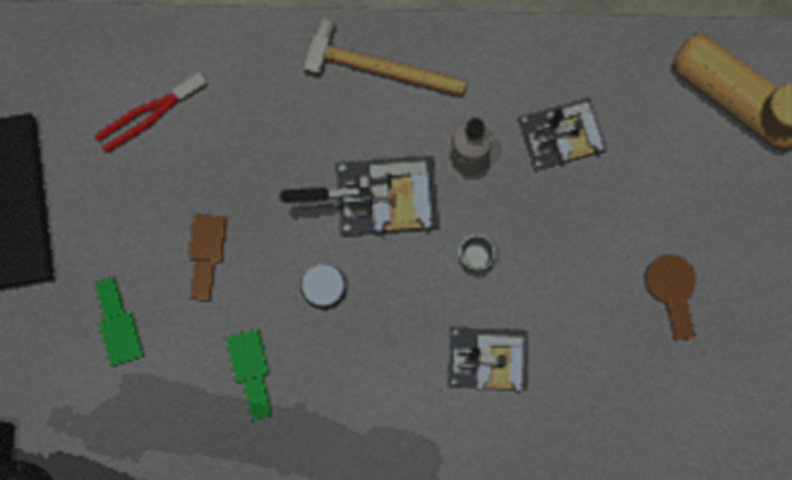

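View pics/scene0c.png

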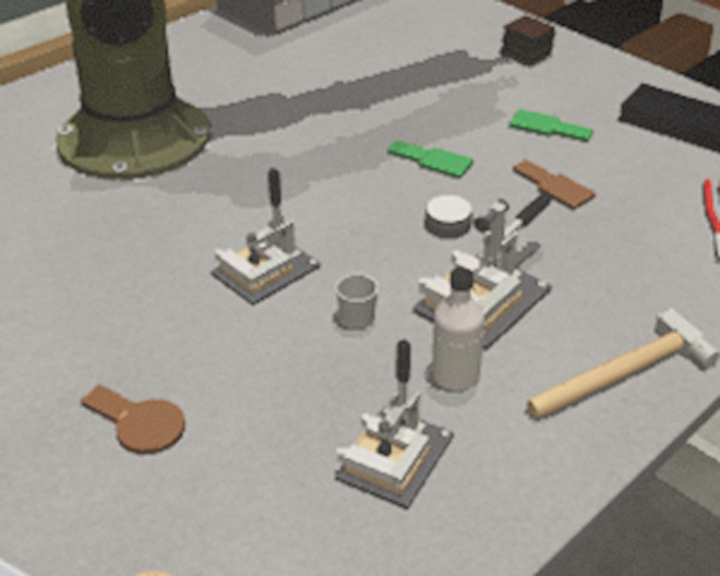

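Top view, converted to full-image pixels:
- **Boards:** the brown square-headed board is at about (176,196). Look-alikes are green boards at (138,224) and (194,246), plus the round-headed board at (373,210).
- **Jigs:** the largest is at (252,171), with its clamp open. The smaller ones are at (324,146) and (293,240).

I choose the brown board and the large jig, and will fit both poses.

```bash
cat > h.py <<'E'
import cv2,numpy as np
from scipy.optimize import minimize
from station import ctrl,get_state,vision,models,ticket
CI={n:vision.camera_info(n) for n in("scene","top")}
def proj(n,X):
    c=CI[n]; q=np.atleast_2d(X)@np.array(c["R"]).T+np.array(c["t"]); q=q@np.array(c["mtx"]).T; return q[:,:2]/q[:,2:]
def ray(n,px,z):
    c=CI[n]; R=np.array(c["R"]); d=np.column_stack([np.atleast_2d(px),np.ones(len(np.atleast_2d(px)))])@np.linalg.inv(c["mtx"]).T@R
    o=-R.T@np.array(c["t"]); return o+d*((z-o[2])/d[:,2])[:,None]
def cloud(n,d):
    c=CI[n]; v,u=np.mgrid[:384,:512]; q=np.stack([u,v,np.ones_like(u)],-1)@np.linalg.inv(c["mtx"]).T*d[...,None]
    return (q-np.array(c["t"]))@np.array(c["R"])
def w2(pose,P):
    x,y,a=pose; c,s=np.cos(a),np.sin(a); P=np.array(P,float)
    return np.column_stack([x+c*P[:,0]-s*P[:,1],y+s*P[:,0]+c*P[:,1],P[:,2] if P.shape[1]>2 else np.zeros(len(P))])
BO=np.array([(-30,-15),(30,-15),(30,-25),(100,-25),(100,25),(30,25),(30,15),(-30,15)])/1000
def ortho(n,img,z,x0,x1,y0,y1,s=0.0005): # up=+x, left=+y
    H,W=int((x1-x0)/s),int((y1-y0)/s); r,c=np.mgrid[:H,:W]
    X=np.stack([x1-r*s,y1-c*s,np.full(r.shape,z)],-1).reshape(-1,3); m=proj(n,X).astype(np.float32).reshape(H,W,2)
    return cv2.remap(img,m[...,0],m[...,1],cv2.INTER_CUBIC)
def brown(img):
    h=cv2.cvtColor(img,cv2.COLOR_BGR2HSV); return (((h[...,0]<13)&(h[...,1]>110)&(h[...,2]>40))*255).astype(np.uint8)
def fitboard(imgs,z,p0,names=("top","scene")):
    S=4; tg={}
    for n in names:
        g=cv2.resize(brown(imgs[n]),None,fx=S,fy=S,interpolation=cv2.INTER_LINEAR)
        u,v=proj(n,[[p0[0],p0[1],z]])[0]*S; m=np.zeros_like(g); cv2.circle(m,(int(u),int(v)),45*S,255,-1); tg[n]=((g>127)&(m>0))
    def cost(p):
        e=0
        for n in names:
            r=np.zeros(tg[n].shape,np.uint8)
            for zz in np.linspace(z,z+.01,4):
                q=(proj(n,w2(p,np.column_stack([BO,np.full(8,zz)])))+.5)*S-.5
                cv2.fillPoly(r,[np.round(q*16).astype(np.int32)],1,shift=4)
            e+=(tg[n]^(r>0)).sum()/tg[n].sum()
        return e
    b=None
    for a in np.linspace(-.7,.7,9)+(0):
        r=minimize(cost,[p0[0],p0[1],a],method="Nelder-Mead",options=dict(initial_simplex=[[p0[0],p0[1],a],[p0[0]+.02,p0[1],a],[p0[0],p0[1]+.02,a],[p0[0],p0[1],a+.15]],xatol=1e-4,fatol=1e-4))
        if b is None or r.fun<b.fun:b=r
    return b.x,b.fun
E
python3 - <<'E'
from h import *
I={n:cv2.imread(f"pics/{n}0.png") for n in CI}; D={n:np.load(f"pics/{n}0.npy") for n in CI}
c=ray("top",[[176,196]],.01)[0]; print(c)
for nm in (("top",),("scene",),("top","scene")):
    print(nm,fitboard(I,0,c-[.03,0,0],nm))
j=ray("top",[[250,172]],.03)[0]; print("jig",j)
for n in CI:
    P=cloud(n,D[n]).reshape(-1,3); P=P[(D[n].ravel()>0)&(np.hypot(*(P[:,:2]-j[:2]).T)<.11)&(P[:,2]>0.0)]
    print(n,np.histogram(P[:,2],bins=np.arange(0,.18,.004))[0].tolist())
x,y=j[:2]
a=[ortho(n,I[n],.042,x-.1,x+.1,y-.1,y+.1) for n in("top","scene")]
print(x,y); cv2.imwrite("pics/jo.png",np.hstack(a))
E
```

```text
[0.54490406 0.35932266 0.01      ]
('top',) (array([0.51497527, 0.35855079, 0.01028298]), np.float64(17.787292817679557))
('scene',) (array([ 0.50033826,  0.37556273, -0.16640491]), np.float64(2.2493556701030926))
('top', 'scene') (array([ 0.51228017,  0.36483188, -0.08701242]), np.float64(20.151510081448997))
jig [0.63647193 0.09315384 0.03      ]
scene [607, 108, 186, 108, 26, 46, 80, 32, 31, 64, 221, 94, 18, 11, 9, 10, 13, 12, 30, 43, 43, 22, 7, 7, 6, 5, 7, 5, 5, 11, 10, 24, 29, 18, 3, 0, 0, 0, 0, 0, 0, 0, 0, 0]
top [485, 246, 178, 94, 83, 95, 65, 20, 39, 126, 142, 71, 15, 3, 6, 4, 8, 10, 13, 35, 35, 15, 3, 2, 0, 2, 0, 3, 1, 2, 7, 14, 27, 14, 1, 0, 0, 0, 0, 0, 0, 0, 0, 0]
0.6364719315817402 0.09315384131802532
```

View pics/jo.png

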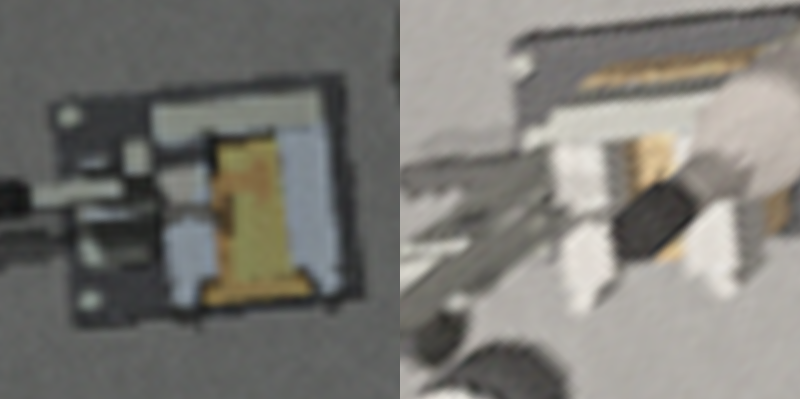

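```bash
cat >> h.py <<'E'
def seg(a,b,n=60): return np.array(a)+np.linspace(0.06,.94,n)[:,None]*(np.array(b)-np.array(a))
def jiglines(zp):
    p=[(-50,-55),(65,-55),(65,95),(-50,95)]; L=[]
    for i in range(4): L.append(seg((*p[i],zp*1e3),(*p[(i+1)%4],zp*1e3)))
    L+= [seg((-38,-18.5,42),(30,-18.5,42))]*2+[seg((-38,18.5,42),(-10,18.5,42))]+[seg((30,-18,42),(30,18,42))]
    return np.vstack(L)/1e3
def fitjig(imgs,p0,names=("top",)):
    G={}
    for n in names:
        g=cv2.GaussianBlur(imgs[n].astype(np.float32),(0,0),1.0); gx=cv2.Sobel(g,-1,1,0);gy=cv2.Sobel(g,-1,0,1)
        m=np.sqrt((gx**2+gy**2).sum(2)); G[n]=np.minimum(m,np.percentile(m,98))/np.percentile(m,98)
    def cost(p):
        X=w2(p[:3],jiglines(p[3])); e=0
        for n in names:
            q=proj(n,X).astype(np.float32); e-=cv2.remap(G[n],q[:,:1],q[:,1:],cv2.INTER_LINEAR).mean()
        return e
    b=None
    rng=np.random.default_rng(0)
    for k in range(25):
        s=np.array([*p0,.008])+rng.normal(size=4)*[.005,.005,.03,.002]
        r=minimize(cost,s,method="Nelder-Mead",options=dict(initial_simplex=[s]+[s+d for d in np.diag([.004,.004,.04,.003])],xatol=1e-5,fatol=1e-6))
        if .002<r.x[3]<.016 and (b is None or r.fun<b.fun): b=r
    return b.x,b.fun
E
python3 - <<'E'
from h import *
I={n:cv2.imread(f"pics/{n}0.png") for n in CI}
for n,u,v in(("top",176,190),("top",174,208),("top",138,224),("scene",301,188)):
    print(n,cv2.cvtColor(I[n][v-1:v+2,u-1:u+2],cv2.COLOR_BGR2HSV).reshape(-1,3)[::4].tolist())
p0=[.6365,.0755,.10]
for nm in (("top",),("scene",),("top","scene")): print(nm,fitjig(I,p0,nm))
E
```

```text
top [[13, 141, 96], [13, 138, 96], [13, 137, 97]]
top [[14, 146, 96], [14, 137, 97], [14, 142, 97]]
top [[67, 192, 109], [66, 183, 110], [67, 184, 112]]
scene [[13, 117, 153], [12, 111, 154], [12, 116, 152]]
('top',) (array([0.63367421, 0.06879754, 0.07739201, 0.00970909]), np.float64(-0.8168491125106812))Traceback (most recent call last):
  File "<stdin>", line 6, in <module>
  File "h.py", line 64, in fitjig
    return b.x,b.fun
           ^^^
AttributeError: 'NoneType' object has no attribute 'x'
```

```bash
sed -i 's/h\[...,0\]<13)&(h\[...,1\]>110)/h[...,0]<17)\&(h[...,1]>85)/' h.py
python3 - <<'E'
from h import *
I={n:cv2.imread(f"pics/{n}0.png") for n in CI}
for nm in (("top",),("scene",),("top","scene")):
    b=fitboard(I,0,[.512,.36,0],nm); print(nm,b)
p0=[.634,.069,.085]
for nm in (("top",),("top","scene")):
    j=fitjig(I,p0,nm); print(nm,j)
    tag=len(nm); out=[]
    for n,(u,v) in (("top",(252,171)),("scene",(270,225))):
        k=cv2.resize(I[n][v-32:v+32,u-32:u+32],None,fx=6,fy=6,interpolation=cv2.INTER_CUBIC)
        for q in proj(n,w2(j[0][:3],jiglines(j[0][3])))[::3]: cv2.circle(k,tuple(int(t) for t in (q-[u-32,v-32]+.5)*6),1,(0,0,255),-1)
        out.append(k)
    cv2.imwrite(f"pics/fit{tag}.png",np.hstack(out))
u,v=176,196
k=cv2.resize(I["top"][v-25:v+25,u-32:u+32],None,fx=6,fy=6,interpolation=cv2.INTER_CUBIC)
q=proj("top",w2(b[0],np.column_stack([BO,np.full(8,.01)])))
cv2.polylines(k,[((q-[u-32,v-25]+.5)*6).astype(int)],True,(0,255,255),1)
f=[cv2.imread(f"pics/fit{t}.png") for t in(1,2)]
k=cv2.copyMakeBorder(k,0,84,0,0,cv2.BORDER_CONSTANT)
cv2.imwrite("pics/fit.png",cv2.resize(np.vstack([np.hstack([f[0][:,:384],k]),f[1]]),None,fx=.78,fy=.78))
E
```

```text
('top',) (array([ 0.50812703,  0.36430524, -0.04341288]), np.float64(0.10219213410702772))
('scene',) (array([ 0.50166885,  0.3719439 , -0.10157673]), np.float64(0.3471488912354805))
('top', 'scene') (array([ 0.50673641,  0.36547914, -0.05505292]), np.float64(0.4804259880705094))
('top',) (array([0.63376529, 0.06882042, 0.07810541, 0.00913996]), np.float64(-0.8169915676116943))
('top', 'scene') (array([0.64023384, 0.06999262, 0.11339075, 0.0034771 ]), np.float64(-1.438951849937439))
```

View pics/fit.png

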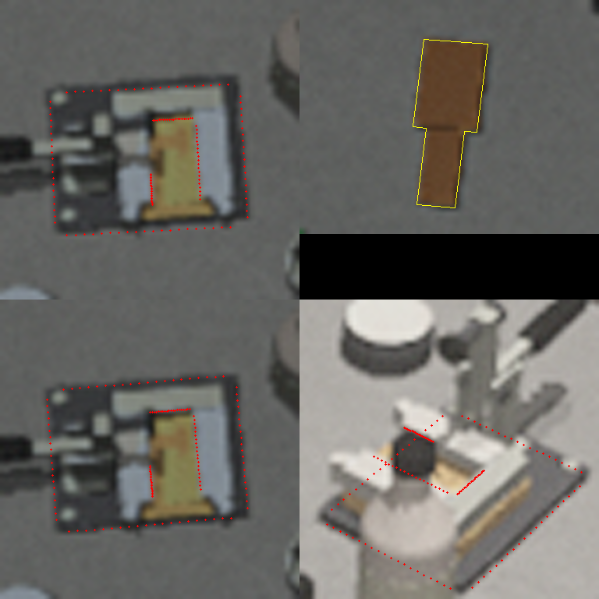

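```bash
cat > edges.py <<'E'
from h import *
from scipy.ndimage import gaussian_filter1d
E=[("plate-y",(-45,-55),(60,-55),10),("plate+y_a",(-45,95),(-15,95),10),("plate+y_b",(15,95),(60,95),10),("plate_far",(65,-50),(65,90),10),("plate_nearbot",(-50,20),(-50,90),0),("plate_neartop",(-50,20),(-50,90),10),
("lip-y",(-30,-18.5),(25,-18.5),42),("lip+y",(-30,18.5),(-12,18.5),42),("stop24",(30,-15),(30,10),24),("mouth24",(-40,-20),(-40,20),24)]
def run(I,n,p,names=None):
    c,s=np.cos(p[2]),np.sin(p[2])
    for nm,a,b,z in E:
        a,b=np.array(a)/1e3,np.array(b)/1e3; t=np.linspace(0,1,41); d=(b-a)/np.linalg.norm(b-a); nr=np.array([-d[1],d[0]]); nr=nr*np.sign(nr.sum())
        o=np.arange(-.008,.00801,.00025); P=(a+t[:,None]*(b-a))[:,None]+o[:,None]*nr
        X=w2(p,np.column_stack([P.reshape(-1,2),np.full(P.size//2,z/1e3)])); q=proj(n,X).astype(np.float32).reshape(41,-1,2)
        S=cv2.remap(I[n],q[...,0],q[...,1],cv2.INTER_CUBIC).astype(float)
        S=gaussian_filter1d(S,6,axis=0); g=np.sqrt((np.gradient(gaussian_filter1d(S,4,axis=1),axis=1)**2).sum(2))
        k=o[g.argmax(1)]*1e3; L=t*np.linalg.norm(b-a)*1e3; f=np.polyfit(L,k,1)
        print(n,nm,"off mm %.1f..%.1f med %.1f slope %.3f resid %.2f g %.1f"%(k[0],k[-1],np.median(k),f[0],np.std(k-np.polyval(f,L)),g.max(1).mean()))
E
python3 - <<'E'
from edges import *
I={n:cv2.imread(f"pics/{n}0.png") for n in CI}
p=[.634,.069,.09]
run(I,"top",p); run(I,"scene",p)
E
```

```text
top plate-y off mm -1.0..0.3 med 0.3 slope 0.014 resid 0.27 g 3.2
top plate+y_a off mm 0.8..-0.5 med 0.0 slope 0.008 resid 2.54 g 2.8
top plate+y_b off mm -2.0..2.5 med 1.3 slope 0.053 resid 1.03 g 1.9
top plate_far off mm -1.7..5.8 med -1.7 slope 0.069 resid 2.15 g 3.6
top plate_nearbot off mm 4.8..3.8 med 4.3 slope -0.015 resid 0.29 g 3.8
top plate_neartop off mm 2.8..1.8 med 2.3 slope -0.016 resid 0.31 g 3.8
top lip-y off mm 0.5..-0.2 med 0.5 slope -0.009 resid 0.25 g 2.8
top lip+y off mm -0.2..-1.0 med -0.2 slope -0.036 resid 0.10 g 4.1
top stop24 off mm 5.5..5.3 med 5.5 slope -0.019 resid 0.12 g 5.2
top mouth24 off mm -2.7..-3.7 med -2.7 slope -0.037 resid 0.32 g 5.5
scene plate-y off mm -5.7..-1.7 med -1.7 slope 0.052 resid 1.86 g 2.7
scene plate+y_a off mm -1.2..-6.5 med -1.5 slope 0.062 resid 2.96 g 1.4
scene plate+y_b off mm -1.7..-6.5 med 1.8 slope -0.150 resid 3.20 g 3.1
scene plate_far off mm 4.3..6.5 med 4.3 slope 0.023 resid 0.99 g 4.3
scene plate_nearbot off mm 5.8..6.5 med -5.2 slope 0.054 resid 5.47 g 2.9
scene plate_neartop off mm 5.0..2.3 med 2.3 slope 0.002 resid 1.52 g 2.8
scene lip-y off mm 3.3..-2.7 med -2.7 slope -0.066 resid 3.25 g 3.2
scene lip+y off mm 1.0..2.0 med 1.3 slope 0.054 resid 0.13 g 9.8
scene stop24 off mm 5.8..-6.0 med 5.5 slope -0.631 resid 3.02 g 1.3
scene mouth24 off mm -4.2..2.0 med 2.5 slope 0.334 resid 4.07 g 2.8
```

```bash
cat >> h.py <<'E'
def Q(phi): return np.array([0,np.cos(phi/2),np.sin(phi/2),0])
J=[.636,.069,.102]
def jw(x,y,z,J=J): return w2(J,[[x/1e3,y/1e3,z/1e3]])[0]
E
python3 - <<'E'
from h import *
for n,px,z in(("cup",(284,197),.04),("tin",(224,210),.03),("bottle",(282,152),.09)):
    X=ray("top",[px],z)[0]; c,s=np.cos(J[2]),np.sin(J[2]); d=X[:2]-J[:2]; print(n,X.round(3),"jig mm",np.round([1e3*(c*d[0]+s*d[1]),1e3*(-s*d[0]+c*d[1])]))
def best(P,yaw):
    for k in(-1,0,1,2):
        q=ctrl.ik(P,Q(yaw+k*np.pi)); print(np.round(P,3),k,None if q is None else np.round(q,2))
best([.508,.364,.05],-.043); best([.508,.364,.0],-.043)
best(jw(-165,0,80),J[2]); best(jw(-70,0,26),J[2])
best(jw(0,150,52),J[2]+np.pi/2); best(jw(0,55,147),J[2]+np.pi/2)
E
```

```text
cup [ 0.546 -0.031  0.04 ] jig mm [-100.  -90.]
tin [0.495 0.181 0.03 ] jig mm [-129.  126.]
bottle [ 0.697 -0.019  0.09 ] jig mm [ 52. -93.]
[0.508 0.364 0.05 ] -1 [-0.51  0.69 -0.25  1.71  0.23  0.76  0.66]
[0.508 0.364 0.05 ] 0 [-0.92  0.73  0.43  1.72 -0.41  0.79 -1.9 ]
[0.508 0.364 0.05 ] 1 [-0.51  0.69 -0.25  1.71  0.23  0.76  0.66]
[0.508 0.364 0.05 ] 2 [-0.92  0.73  0.43  1.72 -0.41  0.79 -1.9 ]
[0.508 0.364 0.   ] -1 [-0.53  0.76 -0.22  1.74  0.25  0.66  0.64]
[0.508 0.364 0.   ] 0 [-0.89  0.79  0.39  1.75 -0.45  0.69 -1.87]
[0.508 0.364 0.   ] 1 [-0.53  0.76 -0.22  1.74  0.25  0.66  0.64]
[0.508 0.364 0.   ] 2 [-0.89  0.79  0.39  1.75 -0.45  0.69 -1.87]
[0.472 0.052 0.08 ] -1 [-0.02  0.48 -0.2   2.08  0.17  0.6   1.33]
[0.472 0.052 0.08 ] 0 [-0.44  0.51  0.4   2.09 -0.34  0.61 -1.27]
[0.472 0.052 0.08 ] 1 [-0.02  0.48 -0.2   2.08  0.17  0.6   1.33]
[0.472 0.052 0.08 ] 2 [-0.44  0.51  0.4   2.09 -0.34  0.61 -1.27]
[0.566 0.062 0.026] -1 [-0.01  0.66 -0.22  1.88  0.23  0.62  1.3 ]
[0.566 0.062 0.026] 0 [-0.4   0.7   0.4   1.89 -0.43  0.64 -1.2 ]
[0.566 0.062 0.026] 1 [-0.01  0.66 -0.22  1.88  0.23  0.62  1.3 ]
[0.566 0.062 0.026] 2 [-0.4   0.7   0.4   1.89 -0.43  0.64 -1.2 ]
[0.621 0.218 0.052] -1 [-0.    0.8  -0.67  1.61  0.59  0.94  2.36]
[0.621 0.218 0.052] 0 [-0.4   0.73  0.05  1.62 -0.04  0.8  -0.24]
[0.621 0.218 0.052] 1 [-0.    0.8  -0.67  1.61  0.59  0.94  2.36]
[0.621 0.218 0.052] 2 [-0.4   0.73  0.05  1.62 -0.04  0.8  -0.24]
[0.63  0.124 0.147] -1 [ 0.15  0.67 -0.66  1.56  0.45  1.07  2.61]
[0.63  0.124 0.147] 0 [-0.31  0.6   0.13  1.57 -0.09  0.97 -0.05]
[0.63  0.124 0.147] 1 [ 0.15  0.67 -0.66  1.56  0.45  1.07  2.61]
[0.63  0.124 0.147] 2 [-0.31  0.6   0.13  1.57 -0.09  0.97 -0.05]
```

Run:
```python
from h import *
B=np.array([.508,.3643]); q=Q(-.043+np.pi)
ctrl.movep([*B,.10],q); ctrl.movel([*B,.001],max_speed=.08)
s=get_state(); print(s["tcp_pos"].round(4),s["contact_force"].round(1))
ctrl.close_gripper(60); s=get_state(); print(s["width"],s["contact_force"].round(1))
ctrl.movel([*B,.10]); s=get_state(); print(s["width"],s["contact_force"].round(1),s["time"])
ctrl.movep(jw(-170,0,100),Q(J[2]+np.pi))
ctrl.movel(jw(-170,0,60))
s=get_state(); print(s["tcp_pos"].round(4),jw(-170,0,60).round(4),s["width"],s["time"])
I={n:vision.grab_frame(n)[0] for n in CI}
for n in I: cv2.imwrite(f"pics/{n}1.png",I[n])
p=[*s["tcp_pos"][:2],J[2]]
print("robot",np.round(p,4))
for nm in (("top",),("scene",)): print(nm,fitboard(I,.059,p,nm))
k=[cv2.resize(I[n][v-50:v+50,u-60:u+60],None,fx=3.3,fy=3.3,interpolation=cv2.INTER_CUBIC) for n,(u,v) in(("top",(252,190)),("scene",(260,215)))]
cv2.imwrite("pics/held.png",np.hstack(k))
```

```text
[0.5084 0.3645 0.0016] [-0.3 -0.1  0.9]
0.02809457237607861 [-0.3  0.5  5. ]
0.028214011424606725 [-1.   0.  -1.2] 5.2417
[0.4669 0.0529 0.0598] [0.4669 0.0517 0.06  ] 0.02788376275688312 6.8583
robot [0.4669 0.0529 0.102 ]
('top',) (array([ 0.46687263,  0.05287125, -0.7       ]), np.float64(inf))
('scene',) (array([0.46132336, 0.05961195, 0.04672038]), np.float64(0.5830241187384044))h.py:35: RuntimeWarning: divide by zero encountered in scalar divide
  e+=(tg[n]^(r>0)).sum()/tg[n].sum()
  np.max(np.abs(fsim[0] - fsim[1:])) <= fatol):
```

View pics/held.png

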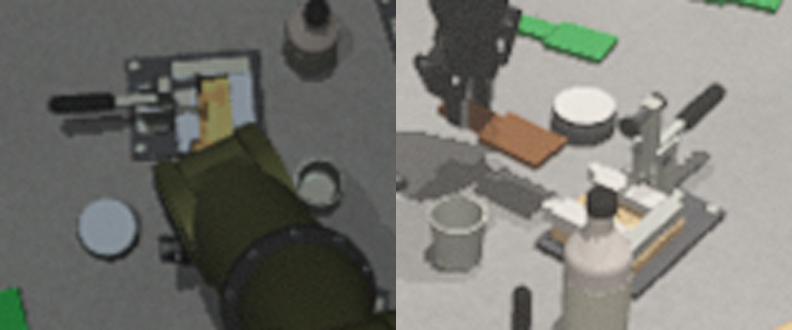

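Run:
```python
from h import *
s=get_state(); print(s["tcp_pos"].round(4),s["time"])
I=cv2.imread("pics/scene1.png"); u0,v0,w,h,f=205,185,100,75,8
k=cv2.resize(I[v0:v0+h,u0:u0+w],None,fx=f,fy=f,interpolation=cv2.INTER_CUBIC)
def line(X,col,cl=False):
    q=((proj("scene",X)-[u0,v0]+.5)*f).astype(int); cv2.polylines(k,[q],cl,col,1)
p=[.4669,.0529,.102]
line(w2(p,np.column_stack([BO,np.full(8,.0685)])),(0,255,255),True)
for sg in(-1,1):
    line(w2(J,np.array([(-40,sg*18.5,42),(30,sg*18.5,42)])/1e3),(0,0,255))
    line(w2(J,np.array([(-40,sg*26.5,24),(30,sg*26.5,24)])/1e3),(255,0,255))
line(w2(J,np.array([(-50,-55,10),(65,-55,10),(65,95,10),(-50,95,10)])/1e3),(0,200,0),True)
line(w2(J,np.array([(-50,-55,0),(65,-55,0),(65,95,0),(-50,95,0)])/1e3),(255,0,0),True)
cv2.imwrite("pics/ov.png",k)
```

```text
[0.4675 0.0525 0.0606] 6.9583
```

View pics/ov.png

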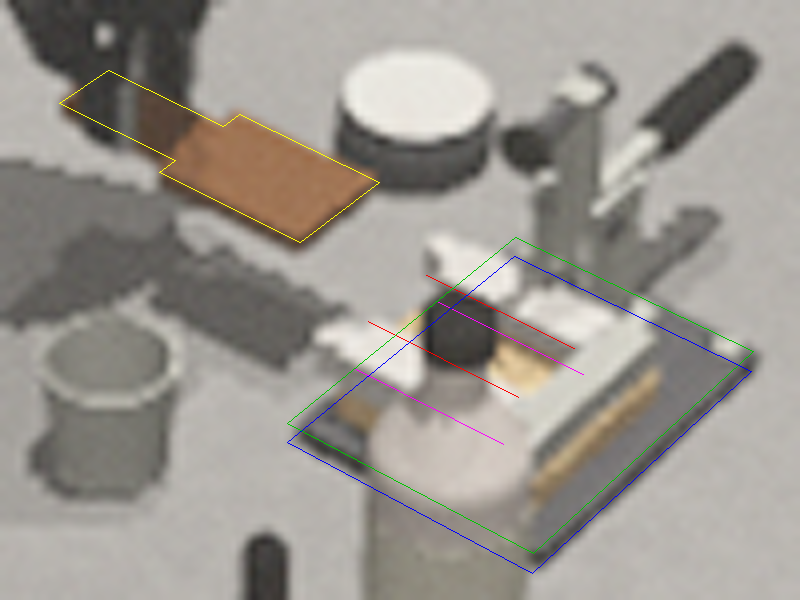

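```bash
cat >> h.py <<'E'
def jf(): # force on tool in jig axes, tcp in jig frame mm
    s=get_state(); c,n=np.cos(J[2]),np.sin(J[2]); R=np.array([[c,n,0],[-n,c,0],[0,0,1]])
    p=R@(s["tcp_pos"]-[J[0],J[1],0])*1e3; return R@s["contact_force"],R@s["wrist_torque"],p,s
E
python3 - <<'E'
from h import *
z=27.5
ctrl.movel(jw(-170,0,z),max_speed=.08); ctrl.pause(.1)
F0,T0,p,s=jf(); print("bias",F0.round(1),T0.round(2),p.round(1))
x=-150; 
while x<=-60:
    ctrl.movel(jw(x,0,z),max_speed=.05)
    F,T,p,s=jf(); d=F-F0; print(x,d.round(1),(T-T0).round(2),p.round(1),round(s["width"]*1e3,1),round(s["time"],1))
    if d[0]<-12 or np.abs(d[1:]).max()>15: break
    x+=10 if x<-130 else (5 if x<-80 else 2)
E
```

```text
bias [-0.6  0.7 -0. ] [-0.01  0.07 -0.03] [-169.6    0.    28. ]
-150 [ 0.8 -0.4 -0.8] [-0.02  0.02  0.  ] [-150.    -0.    27.4] 27.8 8.2
-140 [ 0.4 -1.1 -0.3] [ 0.   -0.    0.03] [-139.7    0.    27.5] 28.0 8.5
-130 [ 0.7 -1.2 -0.4] [0.01 0.02 0.03] [-129.6    0.    27.5] 28.2 8.9
-125 [ 0.5 -0.6 -1.8] [ 0.03 -0.07  0.03] [-124.7    0.    27.5] 28.0 9.1
-120 [ 1.4  0.4 -1.1] [-0.05 -0.02 -0.01] [-119.6    0.    27.5] 28.1 9.4
-115 [ 1.3 -0.6 -0.7] [ 0.01 -0.02  0.02] [-1.146e+02  1.000e-01  2.750e+01] 28.0 9.6
-110 [-0.1  0.1 -0.6] [-0.02 -0.05 -0.  ] [-109.6    0.    27.5] 27.9 9.9
-105 [ 0.4 -0.2 -0.3] [ 0.01 -0.01  0.01] [-104.6    0.    27.5] 27.9 10.1
-100 [ 0.1 -1.5 -0.8] [ 0.03 -0.04  0.01] [-99.6   0.   27.5] 28.1 10.4
-95 [ 0.5 -1.3 -0.8] [ 0.   -0.04  0.02] [-94.6   0.   27.5] 27.9 10.6
-90 [ 0.3 -1.1 -1.2] [ 0.05 -0.01  0.  ] [-89.6   0.   27.5] 27.9 10.9
-85 [ 0.5 -1.  -0.6] [0.02 0.01 0.03] [-84.6   0.   27.5] 28.2 11.1
-80 [ 1.3 -1.3 -1.4] [ 0.   -0.02  0.06] [-79.6   0.   27.5] 28.2 11.4
-78 [ 0.1 -1.3 -0.9] [ 0.03 -0.03  0.01] [-77.9   0.   27.5] 28.1 11.6
-76 [ 1.4 -0.7 -1.1] [ 0.02 -0.01  0.05] [-75.9  -0.   27.5] 27.8 11.9
-74 [ 1.4 -0.1 -1.1] [ 0.04 -0.03 -0.02] [-73.8   0.   27.5] 27.9 12.1
-72 [ 1.  -1.3 -1.8] [-0.01 -0.02  0.1 ] [-71.8   0.   27.5] 28.1 12.4
-70 [ 0.9 -1.1 -0.7] [ 0.04 -0.04  0.  ] [-69.8  -0.   27.5] 28.0 12.6
-68 [ 0.5 -1.8 -2.2] [ 0.09 -0.04 -0.02] [-67.8   0.   27.5] 28.3 12.9
-66 [ 1.1 -1.1 -0.6] [-0.04 -0.02 -0.02] [-65.8  -0.   27.5] 28.1 13.1
-64 [-2.8 -1.6 -0.4] [-0.07  0.74  0.11] [-65.1  -0.1  27.1] 28.0 13.4
-62 [-8.9 -1.   1.3] [0.02 1.69 0.06] [-65.1  -0.2  26.7] 28.2 13.6
-60 [-12.4  -1.3   1.5] [0.13 2.59 0.06] [-65.   -0.2  26.2] 28.1 13.9
```

```bash
sed -i 's/^J=.*/J=[.6405,.069,.102]/' h.py
python3 - <<'E'
from h import *
ctrl.movel(jw(-68.5,0,26.5)); print([a.round(1) for a in jf()[:3]])
ctrl.ungrasp(); print([a.round(1) for a in jf()[:3]])
ctrl.movel(jw(-70,0,130)); 
q=Q(J[2]+np.pi/2)
ctrl.movep(jw(0,170,190),q)
I={n:vision.grab_frame(n)[0] for n in CI}
for n in I: cv2.imwrite(f"pics/{n}2.png",I[n])
print(get_state()["time"])
k=[cv2.resize(I[n][v-40:v+40,u-45:u+45],None,fx=4.4,fy=4.4,interpolation=cv2.INTER_CUBIC) for n,(u,v) in(("top",(252,180)),("scene",(262,215)))]
for nm in(("top",),("scene",)):
    try: print(nm,fitboard(I,.024,jw(-70,0,24)[:2],nm),jw(-70,0,24))
    except Exception as e: print(e)
cv2.imwrite("pics/home.png",np.hstack(k))
E
```

```text
[array([-5.3, -1.5, -0.6]), array([0. , 1.2, 0. ]), array([-69.5,  -0.1,  26.2])]
[array([-0.9, -0.7, -0.8]), array([-0.,  0., -0.]), array([-68.3,   0. ,  26.6])]
17.025
('top',) (array([0.57097654, 0.06198737, 0.09970214]), np.float64(0.40323257766582704)) [0.57086382 0.06187237 0.024     ]
('scene',) (array([0.55967161, 0.06652032, 0.36782702]), np.float64(1.8421658986175116)) [0.57086382 0.06187237 0.024     ]
```

View pics/home.png

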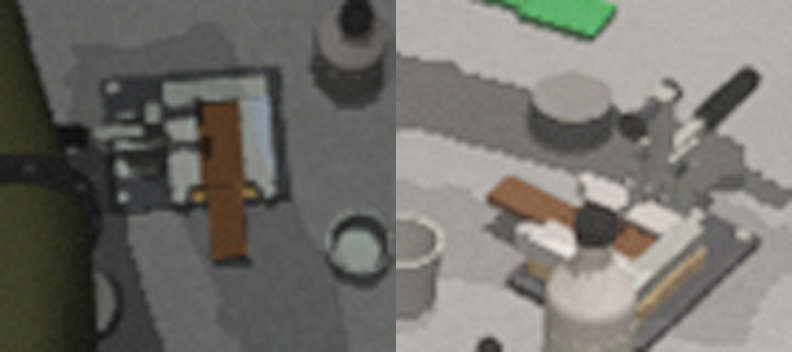

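Both views show the brown board in the slot with its shoulder at the mouth; the top crop has the head at about (222,140). Next is the clamp.

```bash
cat >> h.py <<'E'
def G(q,dz=0): return jw(0,55+95*np.sin(q),70+95*np.cos(q)+ctrl.pinch_z*1e3+dz)
def arc(qs,sp=.1):
    for a in qs:
        ctrl.movel(G(a),max_speed=sp); F,T,p,s=jf(); print(round(a,2),F.round(1),p.round(1),round(s["width"]*1e3,1),round(s["time"],1))
        if np.abs(F).max()>45: print("STOP"); return False
    return True
E
python3 - <<'E'
from h import *
ctrl.movel(G(1.5,100)); ctrl.movel(G(1.5),max_speed=.1); print(jf()[0].round(1))
ctrl.close_gripper(40); F,T,p,s=jf(); print("grip",F.round(1),p.round(1),s["width"])
if .012<s["width"]<.026: arc(np.linspace(1.35,.06,9))
E
```

```text
[-0.   0.1  1.1]
grip [-0.9  0.3  2.6] [ -0.  149.8  58.3] 0.018387218467495258
1.35 [ 1.8  1.5 -8.7] [-1.000e-01  1.477e+02  7.150e+01] 18.6 19.5
1.19 [ 2.6 -0.5 -8.1] [-1.00e-01  1.43e+02  8.63e+01] 18.5 19.8
1.03 [ 2.8 -1.1 -7.5] [ -0.  136.1 100.1] 18.8 20.1
0.87 [ 0.9 -1.5 -5.8] [ -0.  127.2 112.7] 18.8 20.4
0.7 [ 1.7 -1.7 -3.7] [  0.  116.3 123.8] 18.7 20.7
0.54 [ 1.3 -2.4 -1.1] [  0.  103.6 132.9] 18.7 21.0
0.38 [-0.3 -1.5 -1.5] [1.000e-01 9.010e+01 1.398e+02] 18.7 21.3
0.22 [ 0.4 -2.  -0.1] [1.000e-01 7.470e+01 1.444e+02] 18.7 21.6
0.06 [ 1.  -3.5  0.2] [1.000e-01 5.900e+01 1.463e+02] 18.2 21.9
```

Run:
```python
from h import *
ctrl.ungrasp(); ctrl.movel(G(.05,70)); ctrl.pause(.9)
I={n:vision.grab_frame(n)[0] for n in CI}
for n in I: cv2.imwrite(f"pics/{n}3.png",I[n])
print(get_state()["time"])
u,v=270,215
cv2.imwrite("pics/shut.png",cv2.resize(I["scene"][v-40:v+40,u-50:u+50],None,fx=6,fy=6,interpolation=cv2.INTER_CUBIC))
```

```text
24.1667
```

View pics/shut.png

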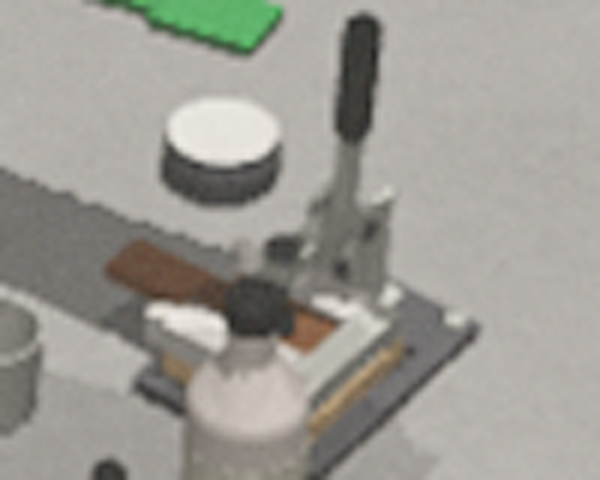

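The clamp is standing shut on the board by itself, handle upright at crop (360,70). Now I'll throw it back open.

Run:
```python
from h import *
ctrl.movel(G(.05),max_speed=.12); ctrl.close_gripper(40); F,T,p,s=jf(); print("grip",F.round(1),p.round(1),s["width"])
if .012<s["width"]<.026 and arc(np.linspace(.2,1.5,9)):
    ctrl.ungrasp(); ctrl.movel(G(1.5,110)); ctrl.movep([.35,.33,.25],Q(J[2]+np.pi/2)); ctrl.pause(.3)
    I={n:vision.grab_frame(n)[0] for n in CI}
    for n in I: cv2.imwrite(f"pics/{n}4.png",I[n])
    print(get_state()["time"],fitboard(I,.024,jw(-70,0,24)[:2],("top",)),jw(-70,0,24))
    k=[cv2.resize(I[n][v-50:v+50,u-60:u+60],None,fx=3.3,fy=3.3,interpolation=cv2.INTER_CUBIC) for n,(u,v) in(("top",(252,185)),("scene",(262,215)))]
    cv2.imwrite("pics/end.png",np.hstack(k))
```

```text
grip [-0.5 -0.1  2.4] [  0.2  59.7 146.6] 0.018670649371547724
0.2 [-1.8 -5.4  5.9] [  0.2  71.  145. ] 18.8 25.8
0.36 [-1.8 -4.6  6.2] [1.000e-01 8.650e+01 1.407e+02] 18.8 26.1
0.52 [-1.9 -3.9  5.5] [1.000e-01 1.013e+02 1.339e+02] 18.9 26.4
0.69 [-1.8 -3.   4.1] [  0.  114.9 124.8] 18.8 26.7
0.85 [-0.  -1.6  3.3] [ -0.  126.5 113.9] 19.2 27.0
1.01 [ 0.5  0.6 -0.5] [ -0.  136.  101.5] 19.2 27.4
1.18 [ 0.7  2.5 -0.3] [ -0.  143.3  87.8] 18.9 27.7
1.34 [ 0.6  4.  -1.6] [ -0.  148.1  73.1] 18.8 28.0
1.5 [ 2.1  4.6 -3.5] [-1.000e-01  1.504e+02  5.760e+01] 19.2 28.3
31.3917 (array([0.57061759, 0.06196662, 0.12654346]), np.float64(0.399581589958159)) [0.57086382 0.06187237 0.024     ]
```

View pics/end.png

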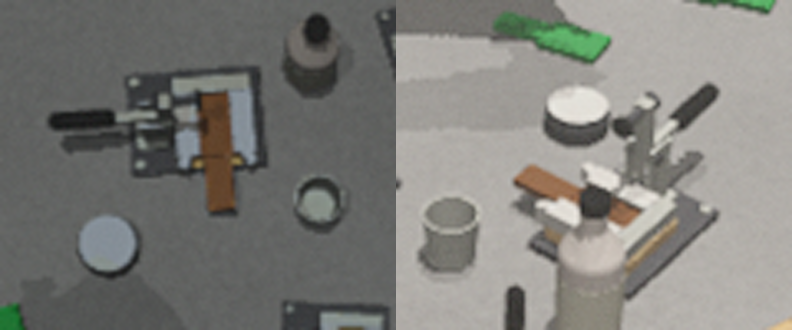

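```bash
python3 -c "
from station import *
print(ticket.close_job())"
```

```text
the job is handed in; nothing more can be done
None
```

The job is done and handed in at about 31 s on the robot's clock, well under the 72 s limit. No verdict is reported.

**What I did:** I slid the brown square-headed board into the largest jig, which already had its clamp open, until it met the end stop at about 12 N. I then swung the clamp shut, released it and moved the fingers clear. It held by itself for over a second before I threw it back to about 1.5 rad.

**Last checks:**
- **Board:** the final pictures show it in the slot with its shoulder at the mouth. The fitted position is within 0.3 mm of where it met the stop.
- **Clamp:** it stands fully open.
- **Bystanders:** the tin, cup and bottle look unmoved in the final pictures. The arm never worked near the round-headed board, and I did not measure it again at the end.
- **Forces:** the highest reading I printed was about 12 N.

**Disagreements:**
- **Jig position:** the board met the stop about 4.5 mm deeper than my first camera estimate of the jig. That matched a second edge measurement, so I corrected the jig position before working the clamp.
- **Scene camera:** its board fits were poor because other things blocked the view, so I did not use them.
- **Final yaw:** the last board fit read 0.13 rad against 0.10 for the jig. I put this down to the jig's lips and the clamp hiding parts of the board.

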